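# Load the windowsill seedling warmer and switch it back on

## Robot

A 7-joint arm with a two-finger parallel gripper is mounted at the origin on the work surface. World frame = base frame: x ahead of the robot, y to its left, z up, the work surface at z = 0. Lengths are in mm, angles in rad, forces in N, time in s.
With the tool pointing down it reaches from about 400 to 750 mm from the base axis. Payload 19.5 kg.
Tool frame: the origin (TCP) lies midway between the tips of the shut fingers; the grasp point (between the pads) lies 19 mm behind it; z points along the fingers, y is the direction in which the jaws open and shut (so a half turn about z gives the same grasp; the last joint's range is limited). The gripper opens to 85 mm and grips with 20 to 120 N. Pads are 22 mm wide; open, the fingers measure 114 mm over their backs; the gripper's body (76 mm by 85 mm) begins 54 mm behind the grasp point. The pads swing forward as they close: fully open they stand 13 mm farther back than shut.
Start: joints at [1.196, 0.707, -0.028, 1.485, 0.022, 0.951, -0.075], TCP at [187.839, -543.426, 231.268] pointing down, gripper open.
Joint ranges: [-2.71, 2.71], [-0.32, 2.16], [-1.57, 1.52], [0, 2.45], [-1.46, 4.6], [0, 2.02], [-2.83, 2.83]. Speed limits (rad/s): [1.89, 1.89, 2.57, 2.57, 3.01, 3.01, 3.01].

## Interface

Orientations are given as a unit quaternion [w, x, y, z].
In Python, from cell import robot gives the robot as it stands. Calls block until the motion is done:
- robot.goto(position, orientation): joint-space move of the TCP to a pose.
- robot.movel(position, orientation=None, feed=150, until_force=None): straight line of the TCP; orientation=None keeps the orientation; feed is the mean speed in mm/s. With until_force (N) it stops when the force on the tool has changed by that much, and returns True; else False.
- robot.goto_joints(angles): joint-space move.
- robot.gripper_to(opening, f_grip=None): opening from 0.0 (shut) to 1.0 (fully open); f_grip is the grip in N (None keeps the last); returns when the fingers have stopped.
- robot.dwell(seconds).
- robot.solve_ik(position, orientation): joint angles nearest the present ones, or None.
- robot.state(): the state.
- robot.grab_frame(name): name is "scene" or "side" or "wrist"; returns (picture, depth): 384x512x3 uint8, red, green, blue; 384x512 float32, mm along the optical axis (not along the pixel's ray), 0 where there is no reading.
- robot.camera_params(name): a dict with "camera_matrix" (3x3 intrinsics, pixels), "rvec" (rotation vector, rad) and "tvec" (3), from world to camera coordinates, as OpenCV has them. Camera axes: x right, y down, z forward; pixel columns grow to the right and rows downward; lengths in mm; the calibration is good to about 2 mm. A picture is of the moment at which its call begins: read the wrist's pose just before it. camera_params takes no time and is no camera call; for the wrist camera it gives the pose at the moment of the call.
A pose or a line that the arm cannot do raises robot.Unreachable and nothing moves.
- robot.finish_job(): hands the job in, once; it reports no verdict.
The state is a dict: "clock": time; "joints": joint angles; "dq": joint speeds; "joint_torque": joint torques, N m; "tcp_pos": TCP position; "ee_rot": TCP orientation; "ft_force": force on the tool from outside, world axes, zero at the start; "wrist_torque": the same for the moment, N m; "gripper_width": opening from 0.0 (shut) to 1.0 (fully open).
Only numpy, scipy, OpenCV 4.12 (cv2) and the standard library are available. Lean on these libraries where they do the work, as an engineer would, in place of code of your own. Each camera call takes 0.05 s, during which the arm holds its last target.

## Task

Switch the seedling warmer off with its bat toggle. With it off, stand every herb keeper upright in one straight row along the middle of the warming plate, grip ribs in line along the row, the first flush against the control housing and each next one butted flush against its neighbour without a gap, in any order, and turn the dial wheel so that its red pointer lines up with the white mark on the far side. Then flip the toggle back to on, leave the mug, pot base and jar gripper where they are, and let go of everything.

Things in the scene. Friction and masses are not known exactly. Their poses are not given: they have to be found in the camera images.
- warmer: the fixed seedling warmer. Origin on the work surface under the middle of the face where plate meets housing; own z up, own x away from the robot (yaw varies a little). The grey-green control housing, 60 mm high, fills own y 0 to +150 mm, x -80 to +115 mm; its upright face at own y = 0 is what the first keeper butts against
- plate_mid (a point): top centre of the aluminium warming plate, 5 mm thick, 310 mm (warmer y 0 to -310) by 130 mm (warmer x -65 to +65). The row's centre line is warmer x = 0, between two dark lines at x = -51 and +51 mm. Keepers (70 mm each along the row, own x along the warmer's y) end centred at warmer y -35, -105, -175, -245 mm
- switch_tip (a point): the tip of the steel bat toggle that stands on the housing at warmer x -50, y +75 mm. The bat is 15 mm thick in its upper half, 10 mm below, its pivot 64 mm above the work surface; this point lies 50 mm from the pivot
- switch (a joint): the toggle's angle, rad, about the warmer's x axis: +0.45 = on, bat leaning to the warmer's -y, towards the plate and the green dot; -0.45 = off, leaning to +y, towards the dark dot. Its over-centre action (about 1.5 N at the tip) throws it to whichever side of upright it is on
- wheel_grip (a point): on the dial wheel's axis, 94 mm above the work surface, half-way up its grip bar. The wheel is black, 90 mm across, flat on the housing at warmer x +40, y +75 mm (62 to 78 mm high); its bar, 70 mm long, 14 mm wide, rises from 78 to 106 mm and runs along the pointer's direction. This point's x axis points to the pointer
- wheel (a joint): the wheel's angle, rad, growing anticlockwise from above; at 0 the red pointer lines up with the white mark at the rim farthest from the robot. Range -1.7 to 1.7, light friction (0.06 N m), stays where it is left; the pointer starts 0.6 to 1.4 anticlockwise of the mark
- wheel_pointer (a point): the red pointer block on the wheel's rim, 45 mm from the axis, 72 mm above the work surface
- dial_mark (a point): the fixed white mark, an upstand 8 mm wide and 22 mm tall on the housing beyond the wheel's far rim, 60 mm from the wheel's axis in warmer +x
- keeper1_mid (a point): clear herb keeper with a green snap lid, rigid, 0.15 to 0.3 kg. Box 70 mm (own x) by 100 mm (own y), 58 mm high with lid; a grip rib on mid-lid, 50 mm long (own x), 14 mm wide, 30 mm tall, makes it 88 mm high. This point is its centre, 44 mm above its underside. Own z up. Same when turned half round. One of the four keepers may be absent
- keeper2_mid (a point): clear herb keeper with a orange snap lid, rigid, 0.15 to 0.3 kg. Box 70 mm (own x) by 100 mm (own y), 58 mm high with lid; a grip rib on mid-lid, 50 mm long (own x), 14 mm wide, 30 mm tall, makes it 88 mm high. This point is its centre, 44 mm above its underside. Own z up. Same when turned half round. One of the four keepers may be absent
- keeper3_mid (a point): clear herb keeper with a yellow snap lid, rigid, 0.15 to 0.3 kg. Box 70 mm (own x) by 100 mm (own y), 58 mm high with lid; a grip rib on mid-lid, 50 mm long (own x), 14 mm wide, 30 mm tall, makes it 88 mm high. This point is its centre, 44 mm above its underside. Own z up. Same when turned half round. One of the four keepers may be absent
- keeper4_mid (a point): clear herb keeper with a blue snap lid, rigid, 0.15 to 0.3 kg. Box 70 mm (own x) by 100 mm (own y), 58 mm high with lid; a grip rib on mid-lid, 50 mm long (own x), 14 mm wide, 30 mm tall, makes it 88 mm high. This point is its centre, 44 mm above its underside. Own z up. Same when turned half round. One of the four keepers may be absent
- espresso_mid (a point): centre of the round aluminium espresso pot base, 92 mm across, 85 mm tall; leave alone
- mug_mid (a point): centre of the navy mug, 82 mm across without its handle, 95 mm tall; leave alone
- gripper_mid (a point): centre of the red silicone jar gripper, a low dome 110 mm across, 34 mm tall; leave alone

How it is judged (in metres and radians):
On the way, in this order (a step that is already met when the one before it is completed fails the run):
1. the warmer is switched off (value of joint switch below -0.35 rad), for 0.2 s.
2. with it off, all keepers stand flush in the row, released, and the pointer is at the mark (x of keeper1_mid in the frame of warmer between -0.012 and 0.012 m and y of keeper1_mid in the frame of warmer between -0.254 and -0.031 m and z of keeper1_mid in the frame of warmer between 0.045 and 0.053 m and angle between each of keeper1_mid, keeper2_mid, keeper3_mid, keeper4_mid's own z axis and vertical below 0.06 rad and angle between the x axis of each of keeper1_mid, keeper2_mid, keeper3_mid, keeper4_mid and the y axis of warmer, either way round below 0.09 rad and contact force between each of keeper1, keeper2, keeper3, keeper4 and the fingers below 0.5 N and (distance between keeper1_mid and keeper2_mid below 0.0745 m or distance between keeper1_mid and keeper3_mid below 0.0745 m or distance between keeper1_mid and keeper4_mid below 0.0745 m) and x of keeper2_mid in the frame of warmer between -0.012 and 0.012 m and y of keeper2_mid in the frame of warmer between -0.254 and -0.031 m and z of keeper2_mid in the frame of warmer between 0.045 and 0.053 m and (distance between keeper2_mid and keeper1_mid below 0.0745 m or distance between keeper2_mid and keeper3_mid below 0.0745 m or distance between keeper2_mid and keeper4_mid below 0.0745 m) and x of keeper3_mid in the frame of warmer between -0.012 and 0.012 m and y of keeper3_mid in the frame of warmer between -0.254 and -0.031 m and z of keeper3_mid in the frame of warmer between 0.045 and 0.053 m and (distance between keeper3_mid and keeper1_mid below 0.0745 m or distance between keeper3_mid and keeper2_mid below 0.0745 m or distance between keeper3_mid and keeper4_mid below 0.0745 m) and x of keeper4_mid in the frame of warmer between -0.012 and 0.012 m and y of keeper4_mid in the frame of warmer between -0.254 and -0.031 m and z of keeper4_mid in the frame of warmer between 0.045 and 0.053 m and (distance between keeper4_mid and keeper1_mid below 0.0745 m or distance between keeper4_mid and keeper2_mid below 0.0745 m or distance between keeper4_mid and keeper3_mid below 0.0745 m) and y of any of keeper1_mid, keeper2_mid, keeper3_mid, keeper4_mid in the frame of warmer above -0.0395 m and value of joint wheel between -0.12 and 0.12 rad and value of joint switch below -0.35 rad), for 0.2 s.
3. the warmer is switched on again (value of joint switch above 0.35 rad), for 0.2 s.
At the end, for the whole second after the job is handed in: All keepers present stand released and upright on the plate in one row: within 12 mm and 0.09 rad of its centre line, the first within 4.5 mm of the housing, each within 4.5 mm of its neighbour; pointer within 0.12 rad of the mark; toggle on (x of keeper1_mid in the frame of warmer between -0.012 and 0.012 m and y of keeper1_mid in the frame of warmer between -0.254 and -0.031 m and z of keeper1_mid in the frame of warmer between 0.045 and 0.053 m and angle between each of keeper1_mid, keeper2_mid, keeper3_mid, keeper4_mid's own z axis and vertical below 0.06 rad and angle between the x axis of each of keeper1_mid, keeper2_mid, keeper3_mid, keeper4_mid and the y axis of warmer, either way round below 0.09 rad and contact force between each of keeper1, keeper2, keeper3, keeper4, switch, wheel and the fingers below 0.5 N and (distance between keeper1_mid and keeper2_mid below 0.0745 m or distance between keeper1_mid and keeper3_mid below 0.0745 m or distance between keeper1_mid and keeper4_mid below 0.0745 m) and x of keeper2_mid in the frame of warmer between -0.012 and 0.012 m and y of keeper2_mid in the frame of warmer between -0.254 and -0.031 m and z of keeper2_mid in the frame of warmer between 0.045 and 0.053 m and (distance between keeper2_mid and keeper1_mid below 0.0745 m or distance between keeper2_mid and keeper3_mid below 0.0745 m or distance between keeper2_mid and keeper4_mid below 0.0745 m) and x of keeper3_mid in the frame of warmer between -0.012 and 0.012 m and y of keeper3_mid in the frame of warmer between -0.254 and -0.031 m and z of keeper3_mid in the frame of warmer between 0.045 and 0.053 m and (distance between keeper3_mid and keeper1_mid below 0.0745 m or distance between keeper3_mid and keeper2_mid below 0.0745 m or distance between keeper3_mid and keeper4_mid below 0.0745 m) and x of keeper4_mid in the frame of warmer between -0.012 and 0.012 m and y of keeper4_mid in the frame of warmer between -0.254 and -0.031 m and z of keeper4_mid in the frame of warmer between 0.045 and 0.053 m and (distance between keeper4_mid and keeper1_mid below 0.0745 m or distance between keeper4_mid and keeper2_mid below 0.0745 m or distance between keeper4_mid and keeper3_mid below 0.0745 m) and y of any of keeper1_mid, keeper2_mid, keeper3_mid, keeper4_mid in the frame of warmer above -0.0395 m and value of joint wheel between -0.12 and 0.12 rad and value of joint switch above 0.35 rad); the robot touches nothing.
It fails at once if the aluminium pot base is disturbed (moved over 30 mm) (distance of espresso_mid from where it was at the start of the episode above 0.03 m).
It fails at once if the mug is disturbed (moved over 30 mm) (distance of mug_mid from where it was at the start of the episode above 0.03 m).
It fails at once if the jar gripper is disturbed (moved over 30 mm) (distance of gripper_mid from where it was at the start of the episode above 0.03 m).
Of keeper1, keeper2, keeper3, keeper4 only 3 to 4 are there at a start; the rules pass over those that are not, and their reading is None.
At some moment in a run one of keeper1, keeper2, keeper3, keeper4 may be knocked a few centimetres aside while the robot is not near it.
Once in a run the grip may slacken for a moment while it holds something.
It also fails if it takes over 210 s, if anything falls off the work surface, if the arm or the gripper's body presses on something with over 40 N, if the wrist force passes 120 N, or if a joint passes its speed limit or range.

## Working session

There is one attempt and no reset: what is moved stays moved. The work goes in short steps, each a Python script; the robot and the scene stay as the last script left them, time stands still between calls to the robot, and variables do not carry over. Pictures are saved under pics/ and viewed, and the job is handed in when it is done.

```bash
ls; mkdir -p pics
python3 - <<'E'
from cell import robot
import cv2,numpy as np
print(robot.state())
for n in ("scene","side","wrist"):
    p=robot.camera_params(n); print(n,p)
    im,d=robot.grab_frame(n); cv2.imwrite(f"pics/{n}0.png",im[...,::-1]); np.save(f"pics/{n}0.npy",d)
E
```

```text
pics
{'clock': 0.0, 'joints': array([ 1.1962976 ,  0.70708624, -0.02763932,  1.48504201,  0.02198116,
        0.95089112, -0.075492  ]), 'dq': array([-0.00209177, -0.00088958, -0.00039936, -0.00010974,  0.0011474 ,
        0.00209656,  0.0005312 ]), 'joint_torque': array([ 1.67330170e-03, -8.83183622e+01,  1.23460013e+00, -2.36151731e+01,
        1.68107240e-02,  6.63775616e-03,  1.09592523e-05]), 'tcp_pos': array([ 187.76686994, -543.17882027,  230.82675043]), 'ee_rot': array([-5.54288623e-04,  9.86186150e-01,  1.65639851e-01, -9.68913004e-05]), 'ft_force': array([-0.27610005,  1.00950851,  0.35610182]), 'wrist_torque': array([ 0.02734179, -0.03003182,  0.03392444]), 'gripper_width': 1.0015529742472038}
scene {'camera_matrix': array([[474.79612885,   0.        , 252.78025014],
       [  0.        , 474.79612885, 189.64530143],
       [  0.        ,   0.        ,   1.        ]]), 'rvec': array([ 0.89812012,  2.55986464, -1.01443506]), 'tvec': array([ 447.67750207, -194.78405234, 1971.39069133])}
side {'camera_matrix': array([[425.91535088,   0.        , 252.13413799],
       [  0.        , 425.91535088, 190.74980447],
       [  0.        ,   0.        ,   1.        ]]), 'rvec': array([ 0.24992842, -2.79730544,  1.2560658 ]), 'tvec': array([ 564.19166096,  138.18427917, 1116.21318882])}
wrist {'camera_matrix': array([[286.67408641,   0.        , 255.61232004],
       [  0.        , 286.67408641, 194.6533341 ],
       [  0.        ,   0.        ,   1.        ]]), 'rvec': array([-2.37169078,  1.68796348,  0.23190467]), 'tvec': array([-574.01246461,  -35.31359256,  378.95581036])}
```

View pics/scene0.png

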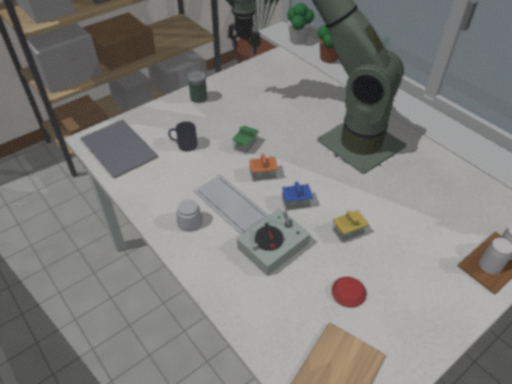

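View pics/side0.png

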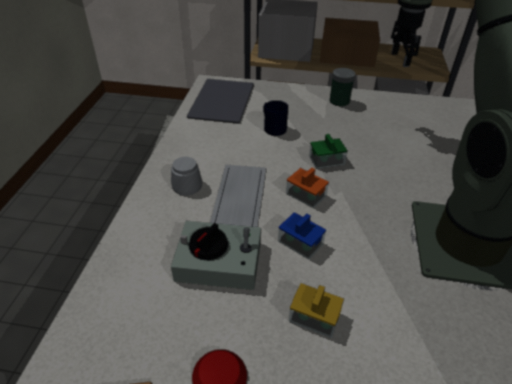

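View pics/wrist0.png

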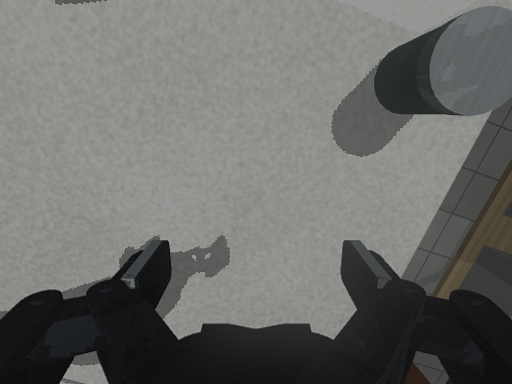

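```bash
cat > h.py <<'E'
import numpy as np, cv2
from cell import robot
HSV={'green':((50,110,50),(80,255,255)),'orange':((3,150,120),(14,255,255)),'yellow':((20,140,100),(32,255,255)),'blue':((108,140,60),(128,255,255)),
 'red':((0,150,60),(2,255,255))}
def cam(n,p=None):
    p=p or robot.camera_params(n)
    K=np.array(p['camera_matrix']);R=cv2.Rodrigues(np.array(p['rvec']))[0];t=np.array(p['tvec']).ravel()
    return K,R,t
def pts(uv,d,c):
    K,R,t=c; uv=np.atleast_2d(uv).astype(float)
    r=np.c_[uv,np.ones(len(uv))]@np.linalg.inv(K).T*np.asarray(d).reshape(-1,1)
    return (r-t)@R
def plane(uv,z,c):
    K,R,t=c; uv=np.atleast_2d(uv).astype(float)
    r=(np.c_[uv,np.ones(len(uv))]@np.linalg.inv(K).T)@R
    o=-R.T@t
    return o+r*((z-o[2])/r[:,2])[:,None]
def world(d,c):
    h,w=d.shape; u,v=np.meshgrid(np.arange(w),np.arange(h))
    P=pts(np.c_[u.ravel(),v.ravel()],d.ravel(),c).reshape(h,w,3); P[d<=0]=np.nan
    return P
def mask(im,name):
    hsv=cv2.cvtColor(im,cv2.COLOR_RGB2HSV); m=cv2.inRange(hsv,*map(np.array,HSV[name]))
    return m
def biggest(m):
    n,l,s,c=cv2.connectedComponentsWithStats(m)
    if n<2: return m*0,0
    i=1+np.argmax(s[1:,4]); return (l==i).astype(np.uint8)*255,s[i,4]
def grab(n,name=None):
    c=cam(n); im,d=robot.grab_frame(n)
    if name: cv2.imwrite(f'pics/{name}.png',cv2.cvtColor(im,cv2.COLOR_RGB2BGR))
    return im,d,c
E
python3 - <<'E'
from h import *
for n in('scene','side'):
    im=cv2.cvtColor(cv2.imread(f'pics/{n}0.png'),cv2.COLOR_BGR2RGB);d=np.load(f'pics/{n}0.npy');c=cam(n);P=world(d,c)
    print(n,'cam at',-c[1].T@c[2])
    for k in('green','orange','yellow','blue'):
        m,a=biggest(mask(im,k)); v,u=np.nonzero(m); q=P[v,u]
        lid=q[(q[:,2]>50)&(q[:,2]<63)];rib=q[(q[:,2]>76)]
        r=cv2.minAreaRect(lid[:,:2].astype(np.float32)) if len(lid)>4 else 0
        print(k,a,'px',u.mean().round(),v.mean().round(),'z',np.nanpercentile(q[:,2],[2,25,50,75,98]).round(),'lid',r,'rib',len(rib),np.round(rib[:,:2].mean(0)) if len(rib) else '', cv2.minAreaRect(rib[:,:2].astype(np.float32)) if len(rib)>4 else '')
    z=P[...,2]
    hm=(z>54)&(z<64); 
    hsv=cv2.cvtColor(im,cv2.COLOR_RGB2HSV)
    box={'scene':(230,200,310,275),'side':(170,215,265,295)}[n]
    mm=np.zeros_like(hm);mm[box[1]:box[3],box[0]:box[2]]=1
    q=P[hm&mm]; print('housing',len(q),cv2.minAreaRect(q[:,:2].astype(np.float32)),np.median(q[:,2]))
    for (uu,vv) in {'scene':[(190,150),(189,215),(349,292),(300,160)],'side':[(185,180),(276,118),(220,365),(400,340)]}[n]: print(uu,vv,P[vv,uu].round())
E
```

```text
scene cam at [1282.99902475  884.8503776  1302.18683089]
green 361 px 300.0 15.0 z [119. 141. 154. 171. 200.] lid 0 rib 361 [-336. -756.] ((-331.558837890625, -751.0252075195312), (97.38610076904297, 121.97109985351562), 38.92310333251953)
orange 8 px 272.0 166.0 z [53. 55. 58. 60. 62.] lid ((419.0276184082031, -78.5531997680664), (20.667509078979492, 13.075658798217773), 24.46040916442871) rib 0  
yellow 0 px nan nan z nan lid 0 rib 0  
blue 201 px 296.0 194.0 z [52. 56. 58. 60. 64.] lid ((437.54425048828125, 80.81260681152344), (62.23716354370117, 91.96134948730469), 59.11989212036133) rib 0  
housing 1409 ((595.5979614257812, 168.94053649902344), (267.015625, 164.6735382080078), 3.5192129611968994) 59.90230412079559
190 150 [ 578. -405.   -1.]
189 215 [802. -59.  74.]
349 292 [576. 472.  34.]
300 160 [271. -77.   4.]
side cam at [432.34154153 829.83195437 841.3077482 ]
green 152 px 320.0 147.0 z [56. 58. 59. 61. 63.] lid ((405.1300964355469, -275.3746337890625), (42.354331970214844, 66.46073150634766), 25.538480758666992) rib 0  
orange 0 px nan nan z nan lid 0 rib 0  
yellow 577 px 318.0 305.0 z [56. 58. 59. 60. 62.] lid ((382.0019226074219, 291.4075012207031), (66.80939483642578, 96.517333984375), 76.28426361083984) rib 0  
blue 638 px 302.0 229.0 z [55. 58. 59. 61. 90.] lid ((431.509765625, 81.0897445678711), (66.4979019165039, 99.84190368652344), 61.068267822265625) rib 80 [433.  82.] ((433.126220703125, 79.84452056884766), (47.04583740234375, 14.493375778198242), 58.785072326660156)
housing 2659 ((626.7522583007812, 175.1903839111328), (195.7682342529297, 154.6090545654297), 3.324838638305664) 61.245606853036584
185 180 [776. -50.  57.]
276 118 [ 562. -397.   73.]
220 365 [557. 451.  35.]
400 340 [196. 313.  -1.]<stdin>:9: RuntimeWarning: Mean of empty slice.
  ret = ret.dtype.type(ret / rcount)
  return np.nanmean(a, axis, out=out, keepdims=keepdims)
```

```bash
cat >> h.py <<'E'
HUE={'green':(45,80),'orange':(4,17),'yellow':(18,34),'blue':(108,128)}
def keeper(im,P,k,ws=(300,760,-420,420)):
    hsv=cv2.cvtColor(im,cv2.COLOR_RGB2HSV);H,S,V=[hsv[...,i] for i in range(3)]
    a,b=HUE[k]
    m=(H>=a)&(H<=b)&(S>120)&(V>40)&(P[...,0]>ws[0])&(P[...,0]<ws[1])&(P[...,1]>ws[2])&(P[...,1]<ws[3])&(P[...,2]>40)&(P[...,2]<110)
    m,a=biggest(m.astype(np.uint8)*255)
    if a<30: return None
    v,u=np.nonzero(m);q=P[v,u]
    return dict(a=a,px=(u.mean().round(),v.mean().round()),q=q)
def rect(q):
    """centre, (long,short), yaw of SHORT side in (-pi/2,pi/2]"""
    (cx,cy),(w,h),ang=cv2.minAreaRect(q[:,:2].astype(np.float32)); ang=np.deg2rad(ang)
    if w>h: ang+=np.pi/2; w,h=h,w
    ang=(ang+np.pi/2)%np.pi-np.pi/2
    return np.array([cx,cy]),(h,w),ang
E
python3 - <<'E'
from h import *
np.set_printoptions(precision=1,suppress=True)
for n in('scene','side'):
    im=cv2.cvtColor(cv2.imread(f'pics/{n}0.png'),cv2.COLOR_BGR2RGB);d=np.load(f'pics/{n}0.npy');c=cam(n);P=world(d,c)
    for k in HUE:
        r=keeper(im,P,k)
        if r is None: print(k,None);continue
        q=r['q'];z0=np.median(q[:,2]); lid=q[abs(q[:,2]-z0)<4];rib=q[q[:,2]>z0+20]
        print(n,k,r['a'],r['px'],'z',z0,'lid',rect(lid),'rib',len(rib),rect(rib) if len(rib)>5 else '')
    big=cv2.resize(cv2.imread(f'pics/{n}0.png')[190:290,160:340],None,fx=4,fy=4,interpolation=cv2.INTER_CUBIC);cv2.imwrite(f'pics/{n}0z.png',big)
E
```

```text
green None
scene orange 299 (np.float64(263.0), np.float64(164.0)) z 58.89436875397702 lid (array([ 438.9, -106.3]), (93.77982330322266, 66.7025146484375), np.float64(1.0930633770172964)) rib 29 (array([ 437.3, -106. ]), (38.933555603027344, 11.297895431518555), np.float64(-0.6821224407998567))
scene yellow 361 (np.float64(350.0), np.float64(222.0)) z 59.315852064894685 lid (array([388.6, 295.1]), (97.91265869140625, 62.400596618652344), np.float64(1.3140686629756941)) rib 50 (array([386.9, 297.2]), (39.83131408691406, 16.37126922607422), np.float64(-0.14608304106438919))
scene blue 339 (np.float64(297.0), np.float64(193.0)) z 58.730737609325054 lid (array([437.1,  82.5]), (95.56214904785156, 64.05330657958984), np.float64(1.0551034112086066)) rib 37 (array([437.1,  81.2]), (42.67616653442383, 14.685898780822754), np.float64(-0.4430710426628641))
side green 197 (np.float64(321.0), np.float64(148.0)) z 59.17205855176487 lid (array([ 402. , -276.1]), (65.61326599121094, 50.60651397705078), np.float64(0.38700284644315364)) rib 0 
side orange 651 (np.float64(308.0), np.float64(181.0)) z 59.66113133284222 lid (array([ 432.5, -108.2]), (102.55694580078125, 70.64753723144531), np.float64(1.0426837594650227)) rib 79 (array([ 433.2, -108.9]), (49.24503707885742, 16.072471618652344), np.float64(-0.4994661419063826))
side yellow 1370 (np.float64(317.0), np.float64(304.0)) z 59.35482946919005 lid (array([381.2, 292.7]), (100.36090087890625, 69.43569946289062), np.float64(1.3355507855927091)) rib 148 (array([381.2, 293.2]), (47.54326248168945, 13.94150447845459), np.float64(-0.24006932488464816))
side blue 880 (np.float64(303.0), np.float64(229.0)) z 59.51355025200378 lid (array([431.2,  79.9]), (99.66754150390625, 69.59344482421875), np.float64(1.0293473810952056)) rib 106 (array([432.3,  79.7]), (48.44489669799805, 15.113431930541992), np.float64(-0.47231381643345216))
```

View pics/side0z.png

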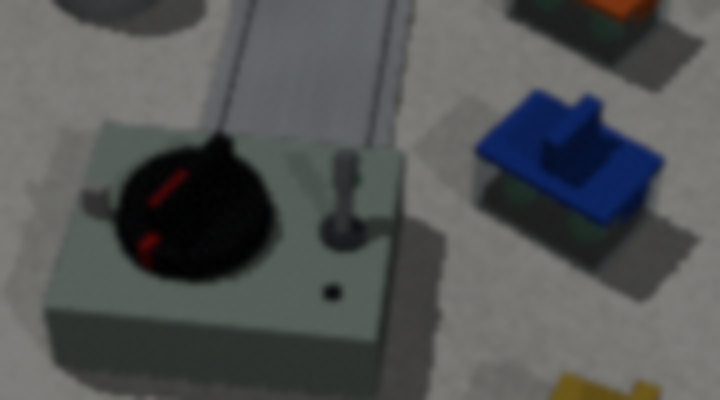

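View pics/scene0z.png

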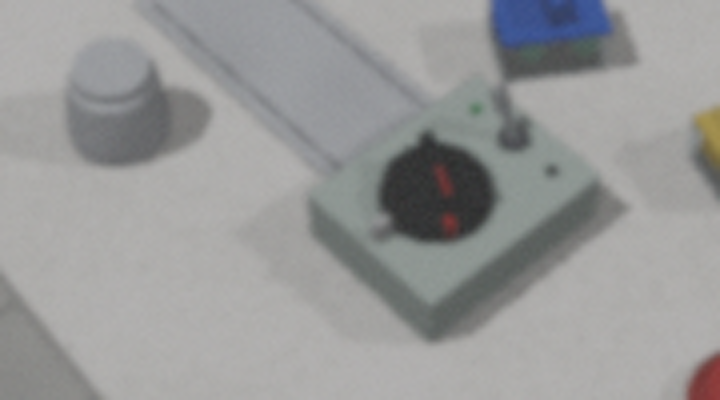

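```bash
cat >> h.py <<'E'
def quat(yaw):  # tool down, tool x axis at world yaw
    a=yaw/2; return np.array([0,np.cos(a),np.sin(a),0])
def best_yaw(p,yaw):
    """choose yaw or yaw+pi with |j7| smaller"""
    out=[]
    for k in(-1,0,1):
        y=yaw+k*np.pi
        j=robot.solve_ik(list(p),quat(y))
        if j is not None: out.append((abs(j[6]),y,j))
    out.sort(key=lambda t:t[0]); return out[0][1]
E
python3 - <<'E'
from h import *
np.set_printoptions(precision=3,suppress=True)
K,R,t=cam('wrist'); s=robot.state(); print('cam',-R.T@t,'fwd',R[2],'tcp',s['tcp_pos'])
for p in [(480,0,350),(560,100,300),(430,-150,300),(420,200,300),(382,292,70),(405,-275,70),(650,175,90),(610,-140,70)]:
    for y in(-np.pi/2,0,np.pi/2,np.pi):
        j=robot.solve_ik(list(p),quat(y)); print(p,round(y,2),j)
E
```

```text
cam [ 252.22  -520.319  374.249] fwd [-0.254 -0.088 -0.963] tcp [ 187.819 -543.237  230.934]
(480, 0, 350) -1.57 [-0.662  0.721  1.301  1.608 -0.707  1.366 -2.413]
(480, 0, 350) 0 [-0.093  0.433  0.043  1.592 -0.02   1.117 -1.615]
(480, 0, 350) 1.57 [ 0.158  0.447 -0.374  1.585  0.174  1.143 -0.255]
(480, 0, 350) 3.14 [ 0.423  0.527 -0.868  1.577  0.419  1.234  1.053]
(560, 100, 300) -1.57 [ 0.302  0.896 -1.346  1.369  0.866  1.526  2.17 ]
(560, 100, 300) 0 [-0.289  0.632  0.111  1.39  -0.073  1.123 -1.738]
(560, 100, 300) 1.57 [-0.061  0.642 -0.344  1.382  0.223  1.156 -0.432]
(560, 100, 300) 3.14 [ 0.137  0.711 -0.786  1.375  0.506  1.261  0.892]
(430, -150, 300) -1.57 [-0.116  0.512  0.649  1.786 -0.368  0.968 -2.457]
(430, -150, 300) 0 [ 0.191  0.445  0.12   1.778 -0.065  0.922 -1.233]
(430, -150, 300) 1.57 [ 0.496  0.457 -0.372  1.769  0.198  0.953  0.044]
(430, -150, 300) 3.14 [ 0.767  0.538 -0.854  1.761  0.46   1.055  1.32 ]
(420, 200, 300) -1.57 [ 0.16   0.735 -1.345  1.726  0.744  1.305  1.794]
(420, 200, 300) 0 [-0.513  0.457 -0.001  1.745  0.001  0.939 -2.085]
(420, 200, 
[... 568 characters left out ...]
 70) 1.57 [ 0.61   0.859 -0.143  1.95   0.315  0.354  0.22 ]
(405, -275, 70) 3.14 [ 0.814  0.9   -0.521  1.943  0.867  0.537  1.251]
(650, 175, 90) -1.57 [-0.624  1.192  0.901  1.233 -0.933  1.136 -2.812]
(650, 175, 90) 0 [-0.455  1.062  0.368  1.225 -0.404  0.925 -1.589]
(650, 175, 90) 1.57 [-0.249  1.031 -0.153  1.216  0.167  0.906 -0.431]
(650, 175, 90) 3.14 [-0.047  1.096 -0.685  1.207  0.697  1.068  0.784]
(610, -140, 70) -1.57 [-0.091  1.08   0.618  1.449 -0.745  0.855 -2.365]
(610, -140, 70) 0 [ 0.094  1.001  0.176  1.442 -0.226  0.718 -1.209]
(610, -140, 70) 1.57 [ 0.268  0.994 -0.203  1.436  0.254  0.738 -0.033]
(610, -140, 70) 3.14 [ 0.431  1.04  -0.574  1.429  0.66   0.869  1.221]
```

Run:
```python
from h import *
np.set_printoptions(precision=3,suppress=True)
for i,p in enumerate([(500,-100,330),(500,170,330)]):
    robot.goto(list(p),quat(np.pi/2)); robot.dwell(0.3)
    im,d,c=grab('wrist',f'w{i}'); np.savez(f'pics/w{i}.npz',im=im,d=d,K=c[0],R=c[1],t=c[2])
    P=world(d,c)
    for k in HUE:
        r=keeper(im,P,k)
        if r is None: print(k,None);continue
        q=r['q'];z0=np.median(q[:,2]); lid=q[abs(q[:,2]-z0)<4];rib=q[q[:,2]>z0+20]
        print(i,k,r['a'],r['px'],'z',z0,'lid',rect(lid),'rib',len(rib),rect(rib) if len(rib)>5 else '')
print(robot.state()['clock'])
```

```text
0 green 882 (np.float64(195.0), np.float64(271.0)) z 58.570821369882054 lid (array([ 400.815, -280.784]), (68.38536071777344, 57.3619270324707), np.float64(0.397681090439449)) rib 0 
0 orange 3166 (np.float64(210.0), np.float64(169.0)) z 58.65227580796518 lid (array([ 433.792, -110.388]), (101.85200500488281, 70.12057495117188), np.float64(1.052465483569856)) rib 376 (array([ 433.973, -110.198]), (50.09273910522461, 14.030380249023438), np.float64(-0.5146152674511892))
yellow None
0 blue 4178 (np.float64(205.0), np.float64(30.0)) z 58.77381532781024 lid (array([432.451,  77.98 ]), (101.8499984741211, 69.29823303222656), np.float64(1.0684763414643852)) rib 608 (array([432.405,  77.929]), (49.40972900390625, 14.279060363769531), np.float64(-0.5088896708446002))
green None
1 orange 1212 (np.float64(212.0), np.float64(315.0)) z 58.48362184458108 lid (array([ 433.555, -109.039]), (99.97962188720703, 70.4853744506836), np.float64(1.0652642362946132)) rib 7 (array([442.538, -86.217]), (6.43058443069458, 2.574418067932129), np.float64(1.4573135732663856))
1 yellow 4126 (np.float64(168.0), np.float64(72.0)) z 58.70413602167722 lid (array([381.616, 291.6  ]), (102.0939712524414, 68.92353820800781), np.float64(1.3307965104146997)) rib 559 (array([381.769, 291.885]), (49.90558624267578, 14.528523445129395), np.float64(-0.25009119954077974))
1 blue 2690 (np.float64(211.0), np.float64(221.0)) z 58.67207406550551 lid (array([432.894,  78.798]), (101.25554656982422, 69.5909423828125), np.float64(1.0603171482536826)) rib 311 (array([432.712,  79.046]), (48.74370193481445, 13.910482406616211), np.float64(-0.5057482060227425))
3.8833
```

View pics/w0.png

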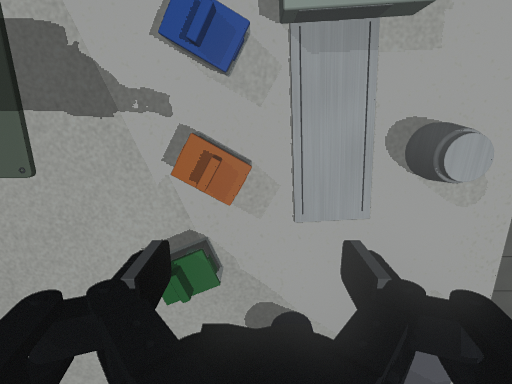

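View pics/w1.png

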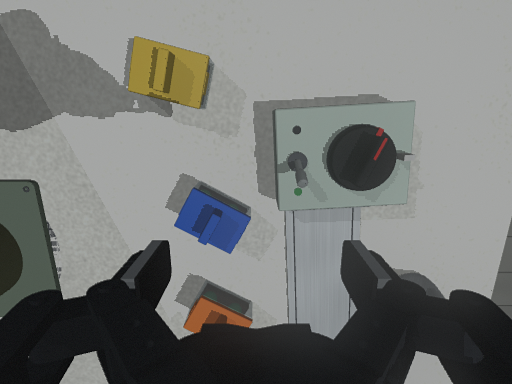

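Run:
```python
from h import *
np.set_printoptions(precision=3,suppress=True)
def ld(i):
    z=np.load(f'pics/w{i}.npz'); return z['im'],z['d'],(z['K'],z['R'],z['t'])
im,d,c=ld(1);P=world(d,c);z=P[...,2]
m=(abs(z-60)<4)&(P[...,0]>500)&(P[...,0]<780)&(P[...,1]>60)
m,a=biggest(m.astype(np.uint8)*255)
ctr,_=cv2.findContours(m,cv2.RETR_EXTERNAL,cv2.CHAIN_APPROX_NONE)
u,v=max(ctr,key=len)[:,0].T; q=P[v,u]
cen,(L,S),yaw=rect(q); zt=np.median(P[m>0][:,2]); print('housing',cen,L,S,yaw,zt)
# long side=195 along warmer x ; S along y -> yaw of short = warmer y
phi=yaw-np.pi/2; phi=(phi+np.pi/2)%np.pi-np.pi/2
Rw=np.array([[np.cos(phi),-np.sin(phi)],[np.sin(phi),np.cos(phi)]])
O=cen-Rw@[17.5,75]; print('phi',phi,'O',O)
# front edge fit: boundary points on y=0 face
w=(q[:,:2]-O)@Rw
for nm,sel in {'y0':(abs(w[:,1])<6)&(w[:,0]>-70)&(w[:,0]<105),'y150':(abs(w[:,1]-150)<6)&(w[:,0]>-70)&(w[:,0]<105),'x-80':(abs(w[:,0]+80)<6)&(w[:,1]>10)&(w[:,1]<140),'x115':(abs(w[:,0]-115)<6)&(w[:,1]>10)&(w[:,1]<140)}.items():
    e=w[sel]; i=0 if nm[0]=='y' else 1
    print(nm,sel.sum(),np.polyfit(e[:,i],e[:,1-i],1),np.median(e[:,1-i]))
def red(im,P):
    hsv=cv2.cvtColor(im,cv2.COLOR_RGB2HSV); r=((hsv[...,0]<4)|(hsv[...,0]>174))&(hsv[...,1]>140)&(hsv[...,2]>60)&(P[...,1]<300)&(P[...,0]>550)&(P[...,2]>50)
    return r
r=red(im,P); q=P[r]; w=(q[:,:2]-O)@Rw
lo=q[:,2]<90
print('red bar',w[~lo].mean(0),q[~lo][:,2].mean(),'block',w[lo].mean(0) if lo.any() else 0, q[lo][:,2].mean())
b=w[lo].mean(0)-[40,75]; print('angle',np.arctan2(b[1],b[0]),np.hypot(*b)); b=w[~lo]; print('bar yaw',rect(b))
# bar top by height
s=(z>102)&(z<110)&(P[...,0]>600); wb=(P[s][:,:2]-O)@Rw; print('bartop',s.sum(),rect(wb))
# wheel disc
s=(abs(z-78)<3)&(P[...,0]>560); wb=(P[s][:,:2]-O)@Rw; print('disc',s.sum(),cv2.minEnclosingCircle(wb.astype(np.float32)))
# plate from both
for i in(0,1):
    im,d,c=ld(i);P=world(d,c); w=(P[...,:2]-O)@Rw
    for y in(-60,-120,-180):
        s=(abs(w[...,1]-y)<8)&(abs(w[...,0])<80)&(abs(P[...,2]-5)<2.5)&(P[...,2]>3); print(i,y,s.sum(),np.percentile(w[s][:,0],[1,99]) if s.sum()>20 else '')
im,d,c=ld(1);P=world(d,c)
s=(P[...,2]>85)&(P[...,0]>500)&(P[...,0]<600)&(P[...,1]>80)&(P[...,1]<220);w=(P[s][:,:2]-O)@Rw; print('toggle',s.sum(),w.mean(0),np.nanmax(P[s][:,2]),w[P[s][:,2]>100].mean(0))
np.savez('warmer.npz',O=O,phi=phi)
```

```text
housing [627.518 176.301] 195.1843719482422 151.28274536132812 -1.5121130894770527 60.75325465821646
phi 0.05868323731784386 O [614.447 100.404]
y0 116 [0.008 0.96 ] 0.9301153649840614
y150 127 [ -0.    149.986] 149.98618997896526
x-80 89 [  0.001 -79.461] -79.43146808052234
x115 89 [  0.003 112.869] 113.39842431697717
red bar [49.366 93.377] 107.44670099918797 block [ 58.778 111.806] 80.42758980748837
angle 1.0990421004119595 41.319337710613425
bar yaw (array([49.214, 93.351]), (29.127904891967773, 4.310477256774902), np.float64(-0.47856392261673175))
bartop 605 (array([39.296, 76.015]), (69.92362976074219, 14.088603973388672), np.float64(-0.48792027331645293))
disc 2385 ((28.329954147338867, 76.49285125732422), 78.16464233398438)
0 -60 967 [-64.294  63.078]
0 -120 878 [-64.169  63.229]
0 -180 780 [-64.124  63.216]
1 -60 608 [-63.9    63.832]
1 -120 415 [-63.955  32.135]
1 -180 428 [-63.926  44.706]
toggle 21135 [-70.078  83.383] 431.9698829693631 [-70.125  83.423]
```

```bash
cat >> h.py <<'E'
_w=np.load('warmer.npz') if __import__('os').path.exists('warmer.npz') else None
if _w is not None:
    O=_w['O'];phi=float(_w['phi']);Rw=np.array([[np.cos(phi),-np.sin(phi)],[np.sin(phi),np.cos(phi)]])
def W(x,y,z): 
    q=O+Rw@[x,y]; return [float(q[0]),float(q[1]),float(z)]
def toW(p): return (np.asarray(p)[...,:2]-O)@Rw
QR=lambda: quat(phi+np.pi/2)
E
python3 - <<'E'
from h import *
np.set_printoptions(precision=2,suppress=True)
robot.gripper_to(0.0)
robot.goto(W(-50,12,200),QR()); robot.movel(W(-50,12,95),feed=200)
print(robot.state()['ft_force'],robot.state()['tcp_pos'],W(-50,12,95))
print(robot.movel(W(-50,74,95),feed=60,until_force=25)); s=robot.state();print(s['ft_force'],toW(s['tcp_pos']))
robot.movel(W(-50,55,95)); robot.movel(W(-50,55,200),feed=200)
robot.goto(W(-20,110,330),QR());robot.dwell(.2)
im,d,c=grab('wrist','w2'); print(robot.state()['clock'])
E
```

```text
[-0.6  -0.03  0.46] [564.43 110.11  96.68] [563.8292421044335, 109.45065662342739, 95.0]
False
[-0.46 -6.54  0.26] [-50.11  72.66]
9.0167
```

View pics/w2.png

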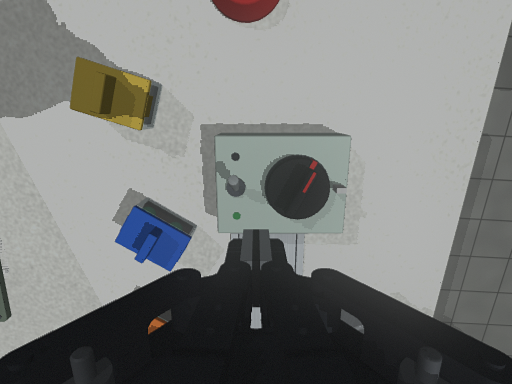

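Run:
```python
from h import *
np.set_printoptions(precision=1,suppress=True)
for n in('wrist','side'):
    im,d,c=grab(n,'t_'+n);P=world(d,c);w=toW(P)
    s=(P[...,2]>70)&(P[...,2]<120)&(abs(w[...,0]+50)<25)&(w[...,1]>25)&(w[...,1]<130)
    q=np.c_[w[s],P[s][:,2]]
    for lo in range(70,120,8):
        e=q[(q[:,2]>=lo)&(q[:,2]<lo+8)]; print(n,lo,len(e),e.mean(0) if len(e) else '')
cv2.imwrite('pics/t_sz.png',cv2.resize(cv2.imread('pics/t_side.png')[190:300,160:340],None,fx=4,fy=4))
```

```text
wrist 70 11 [-49.2  75.4  73.4]
wrist 78 2 [-48.4  78.6  81.3]
wrist 86 2 [-44.1  85.8  93.3]
wrist 94 15 [-48.6  85.4  97.9]
wrist 102 70 [-49.4  96.6 107.8]
wrist 110 40 [-49.7  93.9 111.2]
wrist 118 0 
side 70 3 [-53.3  82.8  76.1]
side 78 2 [-52.5  85.9  78.3]
side 86 5 [-52.3  93.   90.7]
side 94 6 [-51.7  97.   99.2]
side 102 19 [-51.2  96.8 107.4]
side 110 13 [-52.4  95.3 111.5]
side 118 0
```

View pics/t_sz.png

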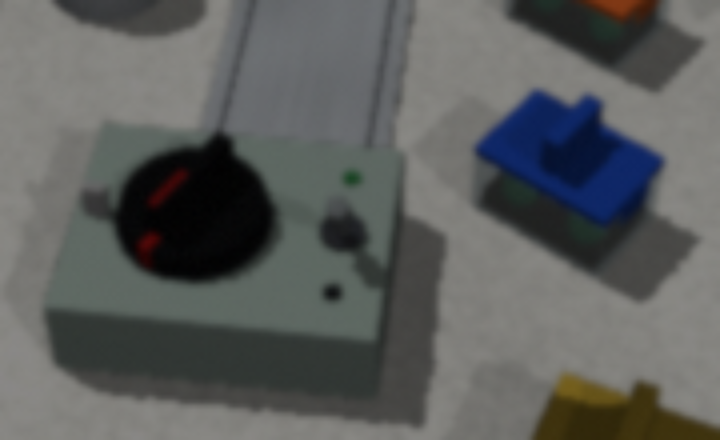

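Run:
```python
from h import *
np.set_printoptions(precision=2,suppress=True)
th=1.09
robot.gripper_to(0.5)
q=quat(phi+th)
robot.goto(W(40,75,180),q); robot.movel(W(40,75,85),feed=150)
robot.dwell(.2);s=robot.state();print(s['ft_force'],toW(s['tcp_pos']),s['tcp_pos'][2])
robot.gripper_to(0.0,30); s=robot.state();print(s['ft_force'],s['gripper_width'],toW(s['tcp_pos']),s['clock'])
for t in np.linspace(th,0,9)[1:]:
    robot.goto(W(40,75,85),quat(phi+t))
robot.dwell(.3);s=robot.state();print(s['ft_force'],s['wrist_torque'],s['gripper_width'],toW(s['tcp_pos']),s['ee_rot'],quat(phi))
robot.gripper_to(0.5);robot.movel(W(40,75,180),feed=200)
robot.goto(W(-20,110,330),QR());robot.dwell(.2)
im,d,c=grab('wrist','w3');P=world(d,c);w=toW(P); z=P[...,2]
s=(z>102)&(z<110)&(w[...,0]>-10)&(w[...,0]<95)&(w[...,1]>10); print('bartop',s.sum(),rect(w[s]))
hsv=cv2.cvtColor(im,cv2.COLOR_RGB2HSV); r=((hsv[...,0]<4)|(hsv[...,0]>174))&(hsv[...,1]>140)&(hsv[...,2]>60)&(abs(w[...,1]-75)<60)&(w[...,0]>-20)&(w[...,0]<110)
print('red',w[r&(z<90)].mean(0),w[r&(z>90)].mean(0)); print(robot.state()['clock'])
```

```text
[-0.95  0.52  0.09] [40.37 75.1 ] 85.93511590529423
[-1.04 -1.23  5.04] 0.16079533881167427 [40.12 75.01] 11.6417
[ 0.2  -1.83  5.75] [-0.37 -0.08 -0.06] 0.1566206986227507 [40.31 74.69] [0.   1.   0.03 0.  ] [0.   1.   0.03 0.  ]
bartop 525 (array([40.32, 76.29]), (68.86483764648438, 13.50803279876709), np.float64(-1.5645153986831883))
red [82.8  76.22] [60.08 75.39]
16.4083
```

View pics/w3.png

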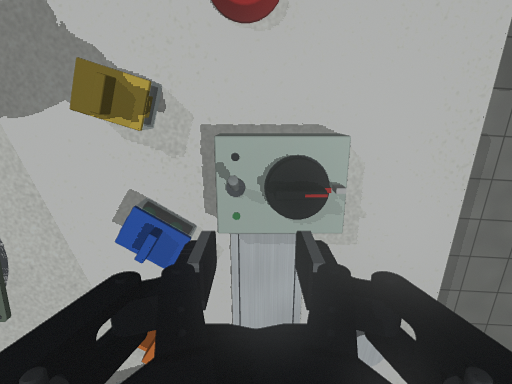

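```bash
cat >> h.py <<'E'
def find(im,d,c,k):
    P=world(d,c); r=keeper(im,P,k)
    if r is None: return None
    q=r['q'];z0=np.median(q[:,2]);lid=q[abs(q[:,2]-z0)<4];rib=q[q[:,2]>z0+20]
    lc,ls,ly=rect(lid); out=dict(n=r['a'],px=r['px'],z0=z0,lid=lc,ls=ls,yaw=ly)
    if len(rib)>20:
        rc,rs,ry=rect(rib); out.update(rib=rc,rs=rs,ryaw=(ry+np.pi/2+np.pi/2)%np.pi-np.pi/2,rz=np.percentile(rib[:,2],90))
    return out
def ok(f,zl=58):
    return f is not None and abs(f['ls'][0]-100)<5 and abs(f['ls'][1]-70)<4 and abs(f['z0']-zl)<4
def look(k,guess,name=None):
    robot.goto([guess[0],guess[1],260],quat(np.pi/2)); robot.dwell(.2)
    im,d,c=grab('wrist',name); return find(im,d,c,k)
def pick(k,f,zg=65):
    ctr=f['lid']; 
    if 'rib' in f and f['rs'][0]>44: ctr=(f['lid']+f['rib'])/2
    yaw=f['yaw']; p=lambda z:[ctr[0],ctr[1],z]
    yaw=best_yaw(p(120),yaw)
    robot.goto(p(170),quat(yaw)); robot.movel(p(zg),feed=150); robot.dwell(.15)
    robot.gripper_to(0.0,60); s=robot.state(); print('grip',s['gripper_width'],s['ft_force'].round(1),s['tcp_pos'].round(1))
    robot.movel(p(210),feed=200); robot.dwell(.1); s=robot.state(); print('lifted',s['gripper_width'].round(3) ,s['ft_force'].round(1),s['clock'])
def place(yt,gap=9,zg=65):
    q=QR(); qa=robot.solve_ik(W(0,yt-gap,210),q)
    robot.goto(W(0,yt-gap,210),q); robot.movel(W(0,yt-gap,zg+7),feed=150); robot.dwell(.2)
    print('width',robot.state()['gripper_width'],'stop',robot.movel(W(0,yt+6,zg+7),feed=25,until_force=7))
    s=robot.state(); yw=toW(s['tcp_pos'])[1]; print('y',toW(s['tcp_pos']).round(1),'z',s['tcp_pos'][2].round(1),s['ft_force'].round(1))
    print('down',robot.movel(W(0,min(yw,yt+1),zg+3.5),feed=25,until_force=8)); s=robot.state(); print('z',s['tcp_pos'].round(1),s['ft_force'].round(1))
    robot.gripper_to(0.5); s=robot.state(); print('released',s['ft_force'].round(1),toW(s['tcp_pos']).round(1))
    x,y=toW(s['tcp_pos']); robot.movel(W(x,y,210),feed=200)
E
python3 - <<'E'
from h import *
np.set_printoptions(precision=2,suppress=True)
robot.gripper_to(0.5)
f=look('blue',(432,78),'lb'); print(f, ok(f))
if ok(f):
    pick('blue',f)
E
```

```text
{'n': np.int32(4405), 'px': (np.float64(255.0), np.float64(172.0)), 'z0': np.float64(58.76608570360796), 'lid': array([432.63,  78.65]), 'ls': (101.40866088867188, 69.26158142089844), 'yaw': np.float64(1.070918793079124), 'rib': array([432.41,  78.61]), 'rs': (49.01902770996094, 14.106856346130371), 'ryaw': np.float64(1.070116848695874), 'rz': np.float64(89.4904938093159)} True
grip 0.14981024179045188 [-0.6 -0.   9.4] [432.7  78.6  65.4]Traceback (most recent call last):
  File "<stdin>", line 6, in <module>
  File "h.py", line 85, in pick
    robot.movel(p(210),feed=200); robot.dwell(.1); s=robot.state(); print('lifted',s['gripper_width'].round(3) ,s['ft_force'].round(1),s['clock'])
                                                                                   ^^^^^^^^^^^^^^^^^^^^^^^^
AttributeError: 'float' object has no attribute 'round'
```

View pics/lb.png

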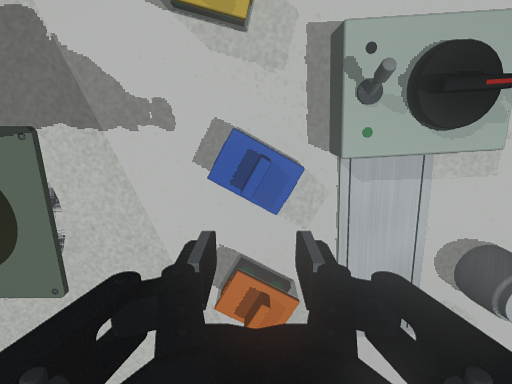

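```bash
sed -i "s/s\['gripper_width'\].round(3)/round(s['gripper_width'],3)/" h.py
python3 - <<'E'
from h import *
np.set_printoptions(precision=2,suppress=True)
s=robot.state();print(s['gripper_width'],s['ft_force'],s['tcp_pos'])
im,d,c=grab('wrist','hb'); f=find(im,d,c,'blue'); print(f)
place(-35)
im,d,c=grab('wrist','pb'); f=find(im,d,c,'blue'); 
print(f, toW(f['lid']),f['yaw']-phi-np.pi/2,robot.state()['clock'])
E
```

```text
0.149519034861147 [-0.42  0.35 -1.22] [432.09  78.57 209.04]
None
width 0.146715345118497 stop True
y [ -0.3 -34.2] z 71.7 [ 0.4 -2.1 -1.3]
down True
z [616.6  66.3  69.7] [-2.8 -1.5  9. ]
released [-0.5  0.3  1. ] [ -0.3 -34.5]
{'n': np.int32(6259), 'px': (np.float64(257.0), np.float64(182.0)), 'z0': np.float64(63.76789619566252), 'lid': array([616.46,  65.99]), 'ls': (101.49605560302734, 68.6917724609375), 'yaw': np.float64(-1.5119544274939223), 'rib': array([616.33,  66.31]), 'rs': (49.58818435668945, 13.978415489196777), 'ryaw': np.float64(-1.5182530822716362), 'rz': np.float64(94.35210127295083)} [ -0.01 -34.47] -3.1414339916066627 24.75
```

View pics/pb.png

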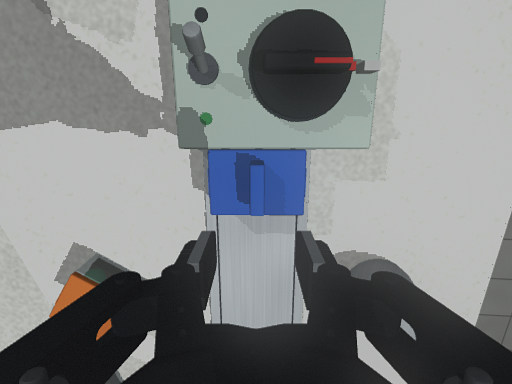

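```bash
cat > run1.py <<'E'
import sys
from h import *
np.set_printoptions(precision=2,suppress=True)
k=sys.argv[1]; g=(float(sys.argv[2]),float(sys.argv[3])); yt=float(sys.argv[4])
f=look(k,g,'l_'+k); print(f,ok(f))
if not ok(f): sys.exit('look bad')
pick(k,f,66)
s=robot.state()
if not 0.11<s['gripper_width']<0.2: sys.exit('grip lost')
place(yt,zg=66)
im,d,c=grab('wrist','p_'+k)
for kk in HUE:
    f=find(im,d,c,kk)
    if f: print(kk,f['n'],toW(f['lid']),toW(f['rib']) if 'rib' in f else '',f['ls'],f['z0'],((f['yaw']-phi)%np.pi)-np.pi/2)
print(robot.state()['clock'])
E
python3 run1.py orange 433 -110 -104.5
```

```text
{'n': np.int32(4499), 'px': (np.float64(255.0), np.float64(172.0)), 'z0': np.float64(58.77919260421971), 'lid': array([ 433.94, -110.37]), 'ls': (101.55052185058594, 69.47897338867188), 'yaw': np.float64(1.0563568945546802), 'rib': array([ 433.84, -110.23]), 'rs': (49.815162658691406, 14.156468391418457), 'ryaw': np.float64(1.0584289004617888), 'rz': np.float64(89.52967298137514)} True
grip 0.15205886069063693 [0.4 0.  8.6] [ 434.1 -110.4   66.4]
lifted 0.152 [-0.7  1.  -2.7] 28.9083
width 0.14850675018953788 stop True
y [  -0.2 -104.4] z 72.8 [ 0.9 -3.2 -1.7]
down True
z [620.7  -3.9  70.7] [-2.6 -0.5  9.7]
released [ 0.4 -0.  -0.3] [  -0.1 -104.8]
green 125 [-50.23  30.02]  (10.436314582824707, 10.238160133361816) 61.477938953857205 -0.017327349967517947
orange 6252 [  -0.08 -104.71] [  -0.04 -103.73] (101.81861877441406, 68.63070678710938) 63.768978367091165 0.0013719856922032037
blue 7586 [ -0.07 -34.62] [  0.11 -34.29] (101.87660217285156, 68.32711791992188) 63.76235800348039 -0.0003325081456644341
32.9667
```

Orange is flush against blue. Green next.

```bash
python3 run1.py green 403 -278 -174.5
```

```text
{'n': np.int32(570), 'px': (np.float64(209.0), np.float64(183.0)), 'z0': np.float64(58.58149434752518), 'lid': array([ 347.69, -294.37]), 'ls': (48.6226806640625, 30.598491668701172), 'yaw': np.float64(0.4012819838388588)} Falselook bad
```

View pics/l_green.png

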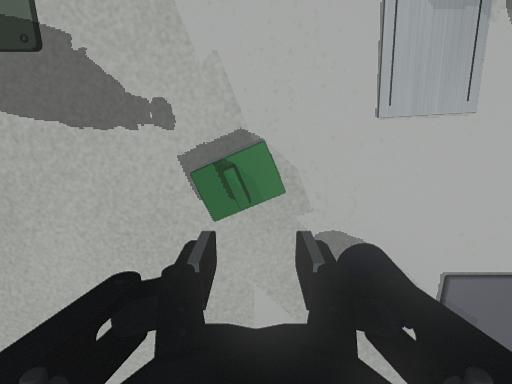

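```bash
python3 - <<'E'
import cv2
im=cv2.imread('pics/l_green.png');h=cv2.cvtColor(im,cv2.COLOR_BGR2HSV)
for p in [(265,165),(205,195),(270,190),(240,185),(240,200)]: print(p,h[p[1],p[0]])
E
sed -i "s/'green':(45,80),'orange'/'green':(45,85),'orange'/" h.py
sed -n '/^HUE/p' h.py
```

```text
(265, 165) [ 67 113 108]
(205, 195) [ 67 122  96]
(270, 190) [ 66 113 108]
(240, 185) [ 66 120 102]
(240, 200) [ 67 117  98]
HUE={'green':(45,85),'orange':(4,17),'yellow':(18,34),'blue':(108,128)}
```

```bash
sed -i "s/(S>120)&(V>40)/(S>(80 if k=='green' else 120))\&(V>40)/" h.py; python3 run1.py green 388 -278 -174.5
```

```text
{'n': np.int32(4335), 'px': (np.float64(251.0), np.float64(181.0)), 'z0': np.float64(58.75351595149431), 'lid': array([ 381.8 , -289.47]), 'ls': (101.10149383544922, 69.35868072509766), 'yaw': np.float64(-1.1615004584723123), 'rib': array([ 381.78, -289.44]), 'rs': (50.08964538574219, 13.93162727355957), 'ryaw': np.float64(-1.1623619577954392), 'rz': np.float64(89.4517704904297)} True
grip 0.15091708794226186 [-2.7 -0.   6.5] [ 381.8 -289.6   66.2]
lifted 0.151 [ 0.1 -0.  -3.6] 37.8167
width 0.14636981860843873 stop True
y [  -0.2 -174.6] z 72.8 [ 0.8 -2.6 -1.6]
down True
z [624.4 -73.9  70.7] [-3.  -0.6 10.8]
released [0.3 0.4 0.2] [  -0.5 -174.9]
green 6222 [  -0.03 -174.68] [   0.13 -173.95] (101.72394561767578, 68.62020111083984) 63.75449569912714 0.0036256691199256785
orange 7599 [  -0.   -105.16] [  -0.1  -104.29] (101.82642364501953, 69.42394256591797) 63.742246308297275 0.001334143837588453
blue 8127 [ -0.08 -39.04] [ -0.39 -39.38] (101.95604705810547, 60.28516387939453) 63.73589839365057 0.0027177101193442965
42.2417
```

View pics/p_green.png

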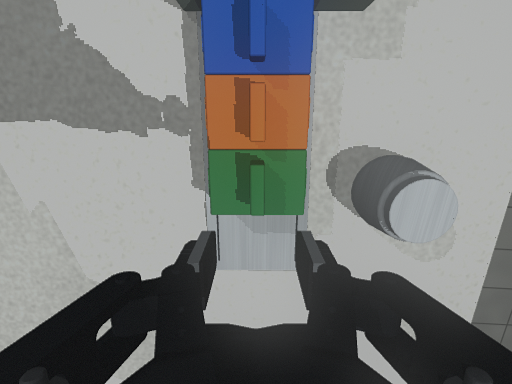

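Three keepers are flush at x≈0 (blue is clipped by the image edge). Yellow last.

```bash
python3 run1.py yellow 381.7 292 -244.5
```

```text
{'n': np.int32(4419), 'px': (np.float64(255.0), np.float64(172.0)), 'z0': np.float64(58.750887500863435), 'lid': array([381.71, 292.1 ]), 'ls': (101.31041717529297, 68.89386749267578), 'yaw': np.float64(1.3256367689607256), 'rib': array([381.52, 292.14]), 'rs': (49.241607666015625, 13.99481201171875), 'ryaw': np.float64(1.3282775594976481), 'rz': np.float64(89.51254470842257)} True
grip 0.15038404650267687 [-0.2 -2.8 10. ] [381.7 292.2  66.4]
lifted 0.151 [ 0.9  0.1 -2.9] 48.4333
width 0.14553448053784204 stop True
y [  -0.3 -246.3] z 72.7 [ 0.9 -2.6 -1.6]
down True
z [ 628.8 -145.5   71.5] [-2.6 -0.8  9.2]
released [ 0.8 -0.3 -0.4] [  -0.4 -246.6]
green 7706 [  -0.07 -174.98] [  -0.3  -174.34] (101.79612731933594, 69.1781234741211) 63.73963619540764 0.0008719522304052596
orange 8011 [  -0.08 -110.08] [  -0.21 -110.13] (101.84040069580078, 59.350833892822266) 63.755259768861116 0.0005343924010485779
yellow 6254 [  -0.25 -244.08] [  -0.2 -244.2] (101.68537902832031, 68.43350982666016) 63.764086266895994 0.004821257840613935
53.4417
```

View pics/l_yellow.png

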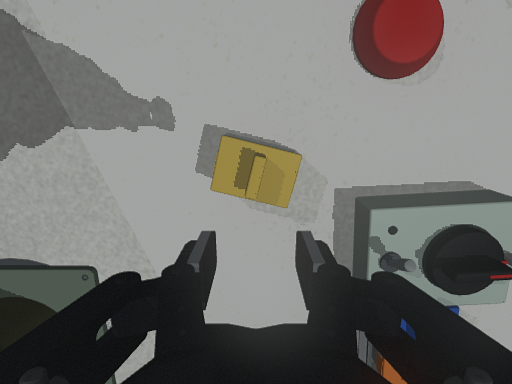

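```bash
cat > check.py <<'E'
import sys
from h import *
np.set_printoptions(precision=2,suppress=True)
for i,y in enumerate((-165,-40)):
    robot.goto(W(0,y,330),QR());robot.dwell(.2)
    im,d,c=grab('wrist',f'{sys.argv[1]}{i}');P=world(d,c);w=toW(P);z=P[...,2]
    for kk in HUE:
        f=find(im,d,c,kk)
        if f: print(i,kk,f['n'],toW(f['lid']),f['ls'],f['z0'],((f['yaw']-phi)%np.pi)-np.pi/2)
s=(z>102)&(z<110)&(w[...,0]>-2)&(w[...,0]<90)&(abs(w[...,1]-75)<45); print('bartop',s.sum(),rect(w[s]))
s=(z>100)&(z<120)&(abs(w[...,0]+50)<20)&(abs(w[...,1]-75)<45); print('toggle tip',w[s].mean(0),robot.state()['clock'])
E
python3 check.py c
```

```text
0 green 3201 [   0.16 -175.14] (101.3712387084961, 68.1773910522461) 63.7824608424524 -5.0454419089795977e-05
0 orange 3741 [   0.25 -104.39] (101.02539825439453, 68.44345092773438) 63.74361327457997 0.00024330889390267174
0 yellow 2831 [   0.33 -243.86] (100.86204528808594, 68.22590637207031) 63.75497008982552 -0.00508917600746539
0 blue 4301 [  0.13 -34.89] (101.35557556152344, 68.37267303466797) 63.75318655806256 7.800981399297413e-05
1 green 2608 [  -0.26 -174.89] (100.5736312866211, 71.0205078125) 63.79500228806842 0.00423088080002465
1 orange 2919 [   0.04 -104.66] (101.55276489257812, 69.15593719482422) 63.78946301402269 0.0007473495809033892
1 yellow 2266 [   0.33 -244.44] (100.20590209960938, 69.13268280029297) 63.8535327550085 0.004539262370688135
1 blue 3314 [ -0.17 -33.92] (101.16555786132812, 68.07827758789062) 63.73056935726731 0.000518113828885447
bartop 753 (array([40.32, 75.32]), (69.41712188720703, 13.48786735534668), np.float64(1.5697166812889787))
toggle tip [-49.4   93.05] 55.1417
```

View pics/c1.png

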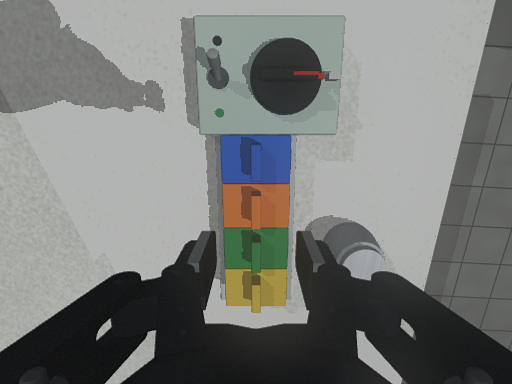

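```bash
python3 - <<'E'
from h import *
np.set_printoptions(precision=2,suppress=True)
robot.gripper_to(0.0)
robot.goto(W(-50,138,220),QR()); robot.movel(W(-50,138,95),feed=200)
print(robot.movel(W(-50,76,95),feed=60,until_force=25)); s=robot.state();print(s['ft_force'],toW(s['tcp_pos']))
robot.movel(W(-50,95,95)); robot.movel(W(-50,95,220),feed=200)
E
python3 check.py e
```

```text
False
[ 0.1   4.59 -0.84] [-49.98  76.84]
0 green 3214 [   0.12 -174.96] (101.2449722290039, 68.63044738769531) 63.778882738744635 0.00475251915616548
0 orange 3679 [   0.13 -105.31] (101.55793762207031, 69.00914764404297) 63.74646992387113 0.0023256511949929504
0 yellow 2567 [  -0.3  -243.87] (101.05210876464844, 68.3819351196289) 63.772197417490226 0.003381245027315849
0 blue 4216 [  0.09 -34.35] (101.15843200683594, 68.62702178955078) 63.74805098776987 -0.0025847434795442936
1 green 271 [  40.93 -155.48] (63.989280700683594, 31.08271026611328) 63.54956935143766 -0.8842133741300233
1 orange 2906 [   0.18 -104.62] (101.57477569580078, 68.9045639038086) 63.77840832912405 0.0021005683097996553
1 yellow 48 [   0.03 -263.62] (11.074501991271973, 10.920696258544922) 93.7184091537268 -1.5674879400293402
1 blue 3310 [ -0.17 -33.87] (101.1705322265625, 68.05445861816406) 63.732695905142656 -3.455451514433605e-05
bartop 751 (array([40.05, 75.45]), (68.88402557373047, 13.708954811096191), np.float64(1.5686072083788511))
toggle tip [-49.49  56.95] 61.675
```

View pics/e1.png

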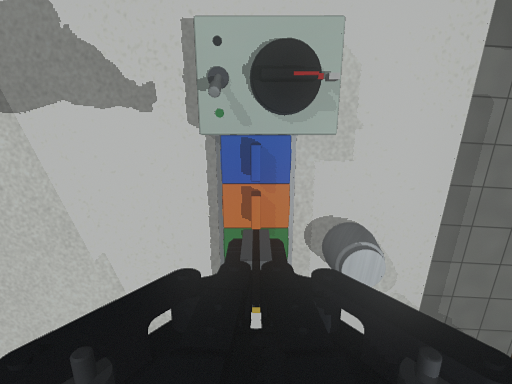

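Run:
```python
from h import *
s=robot.state();print(s['ft_force'],s['gripper_width'],s['clock']); robot.finish_job()
```

```text
[0.56687352 0.08549641 0.14421401] 0.0055728050089847115 61.675
the job is handed in; nothing more can be done
```

I handed the job in at 61.7 s. The toggle went off, then the dial was turned to the mark, the four keepers went into the row, and the toggle went back on.

**Keepers:** the order from the housing is blue, orange, green, yellow. The last look, after the toggle was on, put their centres at about warmer y -34, -105, -175 and -244 mm. They sit within 0.3 mm of the centre line and within 0.005 rad of it. Neighbour spacing is about 69 to 71 mm, so nothing shows a gap over the limit.

**Dial and toggle:** the grip bar is within about 0.01 rad of the mark. The toggle tip is at warmer y about +57 mm, leaning towards the green dot, which is on.

**Arm:** it was clear at 330 mm height, with the gripper shut and empty.

**Slip and disagreements:**
- Yellow slipped about 2 mm in the grip while I pushed it in, but it measured flush afterwards.
- The scene camera disagreed with the side and wrist cameras by about 5 mm, so I worked from the wrist camera.
- The very last wrist view had green and yellow mostly hidden by the gripper. Their final positions come from the view just before it, also taken after the toggle was on.
- I did not re-measure the mug, pot base or jar gripper at the end. The arm never went near the mug or jar gripper, and no contact with the pot base was seen.

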